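# Load a specimen disc on the microscope slide and hold it at the click

## Robot

A 7-joint arm with a two-finger parallel gripper is mounted at the origin on the work surface. World frame = base frame: x ahead of the robot, y to its left, z up, the work surface at z = 0. Lengths are in m, angles in rad, forces in N, time in s.
With the tool pointing down it reaches from about 0.425 to 0.925 m from the base axis. Payload 6.8 kg.
Tool frame: the origin (TCP) lies at the very end of the fingers, on their centre line; the grasp point (between the pads) lies r.grasp_offset behind it (r.grasp_offset is the distance from the TCP to the grasp point, in m); z points along the fingers, y is the direction in which the jaws open and shut (so a half turn about z gives the same grasp; the last joint's range is limited). The gripper opens to 85 mm and grips with 20 to 120 N. Pads are 22 mm wide; open, the fingers measure 114 mm over their backs; the gripper's body (76 mm by 85 mm) begins 54 mm behind the grasp point. The pads swing forward as they close: fully open they stand 13 mm farther back than shut.
Start: joints at [-1.295, 0.477, 0.022, 1.555, -0.011, 1.109, -0.083], TCP at [0.253, 0.626, 0.231] pointing down, gripper open.
Joint ranges: [-2.96, 2.96], [-0.34, 2.1], [-1.41, 1.46], [0.24, 2.44], [-1.37, 4.51], [0.17, 1.92], [-2.96, 2.96]. Speed limits (rad/s): [2.39, 2.39, 3.14, 3.14, 3.14, 3.14, 3.14].

## Interface

Orientations are given as a rotation vector (axis times angle).
In Python, from bench import r gives the robot as it stands.
- The arm moves only by the shell command python3 -m jog 'ROWS' [FORCE]. ROWS is JSON, one flat list of numbers, 7 for each row, row after row: the turn, a rotation vector about the tool's x, y, z normalised to -1 to 1, where 1 is 180 degrees, then the shift along the tool's x, y, z normalised to -1 to 1, where 1 is 200 mm, then the opening, from 0 (shut) to 1 (fully open). In form: [wx, wy, wz, x, y, z, hand, wx, wy, wz, x, y, z, hand, ...]. A call has 1 to 12 rows; each row is the pose to reach, as a shift and turn from the pose measured when the call began, along the tool's axes at that moment, turning the shorter way round; what a row does not reach only later rows make up. A row lasts 1/10 s, in which the tool goes at most 50 mm and 8.59 degrees, less where a joint would pass 70% of its speed; a pose out of reach is approached as far as the arm can. A call with a number of a shift or a turn outside -1 to 1 is refused whole. A call with a gripper value outside its range is refused whole. The fingers move at their own pace and stop on an object; FORCE is the grip in N (left out, the last holds). Time passes only in rows, so rows that repeat a pose let the fingers close. It gives the time, the measured TCP pose, the force and the opening at its end, in the units of the state.
- r.get_obs(): the state, without advancing time (a new reading comes with each control period).
- r.grab_frame(name): name is "side" or "top"; returns the picture (420x560x3 uint8, red, green, blue); there is no depth.
- r.calibration(name): a dict with "K" (3x3 intrinsics, pixels), "origin" and "rotation" of the camera in the world. Camera axes: x right, y up, looking along -z (the intrinsics and any distortion apply to the point x, -y, -z); pixel columns grow to the right and rows downward; lengths in m; the calibration is good to about 2 mm. A picture is of the moment at which its call begins. calibration takes no time and is no camera call.
- r.hand_in(): hands the job in, once; it reports no verdict.
The state is a dict: "clock": time; "joints": joint angles; "qvel": joint speeds; "tau": joint torques, N m; "tcp_pos": TCP position; "orientation": TCP orientation; "contact_force": force on the tool from outside, world axes, zero at the start; "moment": the same for the moment, N m; "grip_width": finger opening in m.
Only numpy, scipy, OpenCV 4.12 (cv2) and the standard library are available. Lean on these libraries where they do the work, as an engineer would, in place of code of your own. Each camera call takes 0.05 s, during which the arm holds its last target.

## Task

Thread the larger of the two specimen discs all the way down onto the post of the microscope's loading slide and let go of it. Then pinch the slide's upright grip and slide it along its rail in under the microscope until you feel its spring ball click into the notch, and finish there, still holding the grip, with the slide at rest and the ball in the notch. Leave the small disc and the other things on the desk where they are.

Things in the scene. Friction and masses are not known exactly. Their poses are not given: they have to be found in the camera images.
- scope: stereo microscope, fixed, grey base 160 x 220 x 22 mm, and its straight loading rail, 36 mm wide. Origin on the desk below the objective's axis; +y is the way the slide moves in. The rail runs along y through the origin from -366 to +60 mm
- objective (a point): lower end of the objective, on its axis, 150 mm above the desk; 60 mm across. The head overhangs from 38 mm before this axis (scope -y) on; the column is 112 mm beyond it
- slide (a joint): aluminium slide on the rail, 46 x 185 mm, deck 44 mm above the desk: post at the leading end, 12 mm high ball housing in the middle, grip at the trailing end. Value: travel in m along scope +y, 0 (outer end) to 0.22; the post is at scope y = value - 0.18 m. Starts between 0 and 0.05; drag about 1 N, stays where left. The notch lies within 12 mm of 0.18, to be found by feel
- ball (a joint): spring ball under the slide, 65 mm behind the post, on a steel strip on the rail; the notch is a 12 mm wide V in the strip. Value in m: about 0.0004 on the strip, 0.003 centred in the notch, 0.0014 when 2 mm off centre. Dropping in, it draws the slide on a few mm; pushing it out then takes about 9 N, falling as it leaves. A slide pushed past can be drawn back
- grip: upright black grip block fixed on the slide 135 mm behind the post: 20 mm across the rail (scope x), 18 mm along it, 40 mm high. Origin at its centre, 20 mm above the deck and so 64 mm above the desk, axes as the scope's
- post_foot (a point): foot of the steel post, on the deck 44 mm above the desk. The post is 10 mm in diameter and 31 mm high, with a tapered tip; z points up along it
- disc_mid (a point): the larger specimen disc, white plastic: disc 62 mm in diameter and 8 mm thick with a round hub 24 mm in diameter rising from its middle to 38 mm total height, and a 13 mm hole right through. It lies flat, hub up. Point: on its axis, 19 mm above its underside; z along its axis. Mass 40 to 85 g. Fully down on the post this point is 19 mm above post_foot
- disc: the same larger disc; origin at the centre of its underside
- smalldisc_mid (a point): the smaller specimen disc, to be left: 42 mm in diameter, 8 mm thick, hub 24 mm in diameter, 26 mm total height. Point: on its axis, 13 mm above its underside
- eraser: white eraser, 22 x 48 x 13 mm; origin at the centre of its underside
- gluestick: glue stick standing up, 27 mm in diameter, 88 mm high; origin at the centre of its underside
- petri: clear petri dish, 60 mm in diameter, 14 mm high; origin at the centre of its underside
- phone: black phone lying flat, 72 x 148 x 9 mm; origin at the centre of its underside
- pen: blue pen lying along its x, 140 mm long, 10 mm thick; origin at the middle of its underside
Not all that is in view belongs to the job. What is shaped like the disc but turquoise is not meant.

How it is judged:
By the outcome, as a careful person would: the job done as asked, in the order asked, and still so for the second after the job is handed in, while the arm keeps its last pose, push and grip.
It also fails if it takes over 67 s, if anything falls off the work surface, if the arm or the gripper's body presses on something with over 40 N, if the wrist force passes 120 N, or if a joint passes its speed limit or range.

## Working session

There is one attempt and no reset: what is moved stays moved. The work goes in short steps, Python scripts to look and compute and a shell command to move; the robot and the scene stay as the last step left them, time stands still between calls to the robot, and variables do not carry over. Pictures are saved under pics/ and viewed, and the job is handed in when it is done.

```bash
ls; mkdir -p pics
python3 - <<'E'
from bench import r
import cv2
for n in("side","top"):
    c=r.calibration(n); print(n,c)
    cv2.imwrite(f"pics/{n}0.png",r.grab_frame(n)[:,:,::-1])
print(r.get_obs(), r.grasp_offset)
E
```

```text
pics
side {'K': array([[462.93962529,   0.        , 286.30999779],
       [  0.        , 462.93962529, 209.95941757],
       [  0.        ,   0.        ,   1.        ]]), 'origin': array([ 0.5404704 , -0.7242426 ,  0.94423587]), 'rotation': array([ 0.65922669, -0.01770485, -0.02381001])}
top {'K': array([[502.2475435 ,   0.        , 278.16277106],
       [  0.        , 502.2475435 , 218.66587948],
       [  0.        ,   0.        ,   1.        ]]), 'origin': array([ 0.48990382, -0.10113415,  1.22768133]), 'rotation': array([ 0.05339444, -0.06037979, -1.5887332 ])}
{'clock': 0.1, 'joints': array([-1.2950848 ,  0.47776004,  0.02233277,  1.55633804, -0.01148587,
        1.10933344, -0.08311408]), 'qvel': array([ 6.69851147e-04, -1.06490722e-03,  5.06408698e-05, -7.72506017e-04,
        1.64069512e-05,  5.61530161e-04, -2.62957824e-04]), 'tau': array([ 4.09246117e-03, -5.97764862e+01,  1.61366947e+00, -2.81954509e+01,
        1.28199629e-02,  5.05361226e-03, -1.01612346e-05]), 'tcp_pos': array([0.25256518, 0.62538483, 0.23040034]), 'orientation': array([-5.99126231e-01, -3.08373614e+00,  2.66979852e-03]), 'contact_force': array([ 0.25398223, -0.25146356,  0.18407388]), 'moment': array([-0.05062591, -0.00283019, -0.02499439]), 'grip_width': 0.08537955526890334} 0.0187
```

View pics/side0.png

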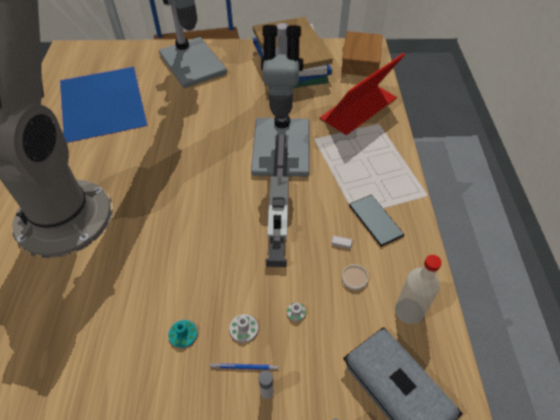

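View pics/top0.png

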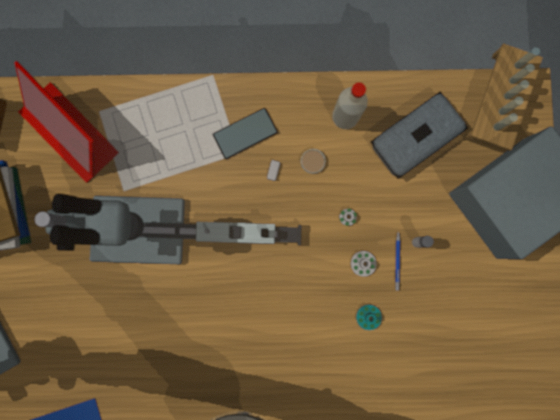

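Run:
```python
import cv2
t=cv2.imread("pics/top0.png");s=cv2.imread("pics/side0.png")
cv2.imwrite("pics/t1.png",cv2.resize(t[190:340,130:420][:, :],None,fx=2.7,fy=2.7,interpolation=cv2.INTER_CUBIC))
cv2.imwrite("pics/s1.png",cv2.resize(s[110:360,160:380],None,fx=2.4,fy=2.4,interpolation=cv2.INTER_CUBIC))
```

```text
(no output)
```

View pics/t1.png

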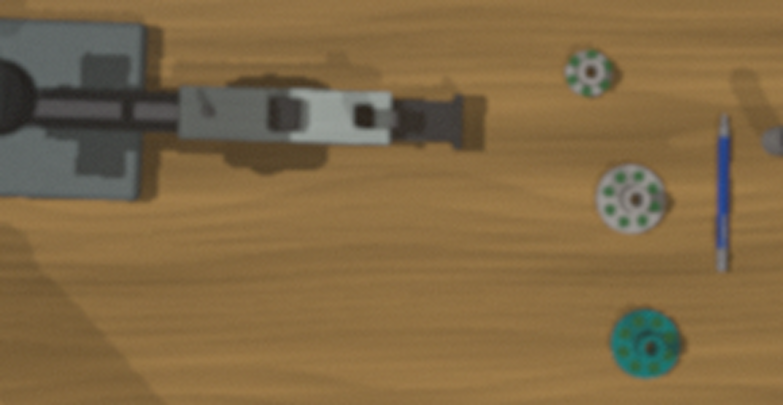

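View pics/s1.png

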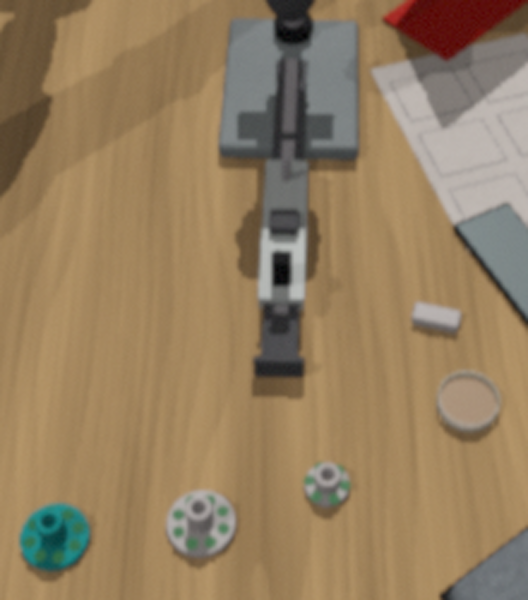

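```bash
cat > h.py <<'E'
import numpy as np,cv2
from scipy.spatial.transform import Rotation as R
from bench import r
C={n:r.calibration(n) for n in("side","top")}
def ray(n,u,v):
    c=C[n];K=c["K"];d=np.array([(u-K[0,2])/K[0,0],-(v-K[1,2])/K[1,1],-1.])
    return np.array(c["origin"]),R.from_rotvec(c["rotation"]).apply(d)
def onz(n,u,v,z):
    o,d=ray(n,u,v);return o+d*(z-o[2])/d[2]
def proj(n,p):
    c=C[n];K=c["K"];q=R.from_rotvec(c["rotation"]).inv().apply(np.array(p)-c["origin"])
    return np.array([K[0,0]*q[0]/-q[2]+K[0,2],K[1,1]*q[1]/q[2]+K[1,2]])
def tri(a,b):
    o1,d1=ray("top",*a);o2,d2=ray("side",*b)
    A=np.stack([d1,-d2],1);t=np.linalg.lstsq(A,o2-o1,rcond=None)[0]
    p,q=o1+t[0]*d1,o2+t[1]*d2;return (p+q)/2,np.linalg.norm(p-q)
E
python3 - <<'E'
from h import *
np.set_printoptions(precision=4,suppress=True)
for n,box in(("top",(330,195,400,290)),("side",(215,290,320,355))):
    im=cv2.imread(f"pics/{n}0.png");x0,y0,x1,y1=box
    c=im[y0:y1,x0:x1];hsv=cv2.cvtColor(c,cv2.COLOR_BGR2HSV)
    m=((hsv[...,1]<60)|((hsv[...,0]>40)&(hsv[...,0]<95))).astype(np.uint8)*255
    cs,_=cv2.findContours(m,cv2.RETR_EXTERNAL,cv2.CHAIN_APPROX_NONE)
    for k in cs:
        if cv2.contourArea(k)>80:
            k=k+[x0,y0];(a,b),ax,_=cv2.fitEllipse(k);print(n,(a,b),ax,cv2.boundingRect(k),"z8",onz(n,a,b,.008))
# hole centres picked from crops (crop/scale+offset)
for nm,a,b in(("disc hub top",(636/2.7+130,199/2.7+190),(199/2.4+160,508/2.4+110)),
 ("small hub",(591/2.7+130,72/2.7+190),(327/2.4+160,475/2.4+110))):
    print(nm,tri(a,b),onz("top",*a,.038),onz("side",*b,.038))
# deck corners at z=44 in top crop
for u,v in((179,85),(178,139),(391,92),(391,145)):
    print("deck top",onz("top",u/2.7+130,v/2.7+190,.044))
for u,v in((265,160),(309,162),(303,299),(259,299)):
    print("deck side",onz("side",u/2.4+160,v/2.4+110,.044))
for nm,z in(("post",1),):
    print("tip",tri((201/2.7+130,91/2.7+190),(290/2.4+160,135/2.4+110)),"foot",onz("top",212/2.7+130,112/2.7+190,.044))
E
python3 - <<'E'
import cv2
t=cv2.imread("pics/top0.png");s=cv2.imread("pics/side0.png")
a=cv2.resize(t[215:255,190:310],(780,260),interpolation=cv2.INTER_CUBIC)
b=cv2.resize(s[150:270,250:310],(300,600),interpolation=cv2.INTER_CUBIC)
d=cv2.resize(s[300:350,215:275],(480,400),interpolation=cv2.INTER_CUBIC)
e=cv2.resize(t[240:290,340:390],(300,300),interpolation=cv2.INTER_CUBIC)
cv2.imwrite("pics/a.png",a);
import numpy as np
o=np.zeros((600,790,3),np.uint8);o[:,:300]=b;o[:400,305:785]=d
cv2.imwrite("pics/b.png",o);cv2.imwrite("pics/e.png",e)
E
```

```text
top (363.1759948730469, 263.2258605957031) (24.34211540222168, 24.710468292236328) (351, 251, 25, 25) z8 [ 0.4662 -0.3111  0.008 ]
top (347.532958984375, 216.64471435546875) (15.601737976074219, 15.874361991882324) (339, 209, 17, 16) z8 [ 0.5799 -0.2765  0.008 ]
side (243.2145233154297, 327.71807861328125) (26.984716415405273, 28.883516311645508) (229, 314, 29, 28) z8 [ 0.4681 -0.3152  0.008 ]
side (295.8223571777344, 311.3985595703125) (17.435306549072266, 18.263044357299805) (287, 303, 19, 18) z8 [ 0.5819 -0.2801  0.008 ]
disc hub top (array([ 0.4672, -0.3124,  0.0321]), np.float64(0.0035292039129543582)) [ 0.4655 -0.3115  0.038 ] [ 0.4694 -0.3149  0.038 ]
small hub (array([ 0.5808, -0.2779,  0.0202]), np.float64(0.0037420595178456304)) [ 0.5776 -0.2754  0.038 ] [ 0.5818 -0.2864  0.038 ]
deck top [0.5724 0.0861 0.044 ]
deck top [0.5253 0.0874 0.044 ]
deck top [ 0.5629 -0.099   0.044 ]
deck top [ 0.5166 -0.0982  0.044 ]
deck side [0.5295 0.0836 0.044 ]
deck side [0.5771 0.0798 0.044 ]
deck side [ 0.5656 -0.1005  0.044 ]
deck side [ 0.5223 -0.0996  0.044 ]
tip (array([0.5593, 0.0572, 0.1116]), np.float64(0.006350749383163204)) foot [0.5483 0.0575 0.044 ]
```

View pics/a.png

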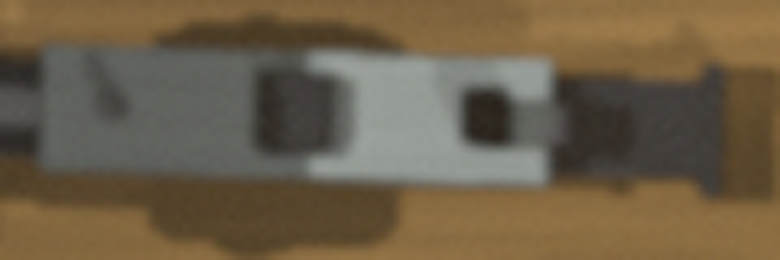

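View pics/b.png

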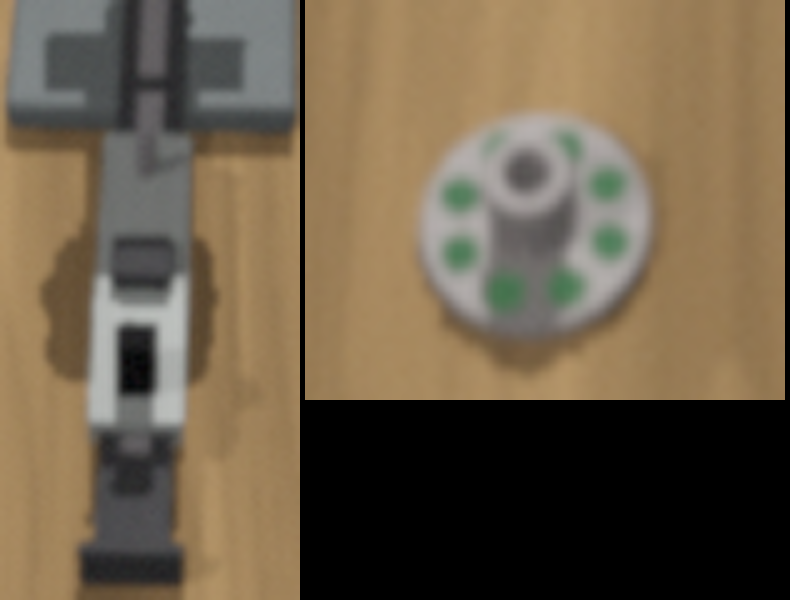

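View pics/e.png

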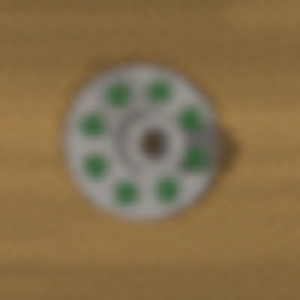

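Run:
```python
from h import *
np.set_printoptions(precision=4,suppress=True)
o=r.get_obs();M=R.from_rotvec(o["orientation"]);print(M.as_matrix())
print("tcp proj",proj("side",o["tcp_pos"]),proj("side",o["tcp_pos"]+[0,0,.1]),proj("top",o["tcp_pos"]))
for u,v in((160,55),(205,83),(283,118),(282,30)):print((u,v),onz("side",u,v,.0))
for u,v in((102,225),(140,225),(75,205),(77,238)): print("head",onz("top",u,v,.2),onz("top",u,v,.3))
foot=onz("top",208.2,231.6,.044);print("foot",foot, "side foot",onz("side",250+148/5,150+172/5,.044))
# grip rear-bottom centre
print("grip trailing face bottom, side",onz("side",250+137/5,150+395/5,.044),"leading edge top of grip side z84",onz("side",250+138/5,150+325/5,.084))
print("grip top centre top z84",onz("top",190+487/6.5,215+117/6.5,.084))
print("strip base front edge", onz("top",130+145/2.7,190+110/2.7,.022), onz("side",250+150/5,150+105/5,.022))
a=np.array([.05,.99875,0]);
# desired tool axes: z down, y = +-scope x
X=np.array([.99875,-.05,0]);z=np.array([0,0,-1.])
for s in(1,-1):
    y=s*X;W=np.stack([np.cross(y,z),y,z],1);print(s,(M.inv()*R.from_matrix(W)).as_rotvec()*180/np.pi)
```

```text
[[-0.9273  0.3744 -0.0005]
 [ 0.3744  0.9273 -0.0016]
 [-0.0001 -0.0017 -1.    ]]
tcp proj [175.3626   1.0166] [168.9559 -33.3834] [-96.0908 384.8128]
(160, 55) [ 0.1497  0.6965 -0.    ]
(205, 83) [ 0.3179  0.5377 -0.    ]
(283, 118) [0.5689 0.3622 0.    ]
(282, 30) [0.5766 0.8481 0.    ]
head [0.5579 0.2544 0.2   ] [0.5513 0.2198 0.3   ]
head [0.5565 0.1767 0.2   ] [0.55   0.1497 0.3   ]
head [0.6001 0.31   0.2   ] [0.5894 0.27   0.3   ]
head [0.5323 0.3052 0.2   ] [0.5281 0.2657 0.3   ]
foot [0.548  0.0583 0.044 ] side foot [0.5529 0.0565 0.044 ]
grip trailing face bottom, side [ 0.545  -0.0839  0.044 ] leading edge top of grip side z84 [ 0.5459 -0.0723  0.084 ]
grip top centre top z84 [ 0.5405 -0.0762  0.084 ]
strip base front edge [0.5523 0.12   0.022 ] [0.5552 0.1233 0.022 ]
1 [-0.0802  0.0671 70.8764]
-1 [  -0.0735   -0.0878 -109.1236]
```

Run:
```python
import cv2
s=cv2.imread("pics/side0.png")
cv2.imwrite("pics/c.png",cv2.resize(s[0:130,110:330],None,fx=3.5,fy=3.5,interpolation=cv2.INTER_CUBIC))
```

```text
(no output)
```

View pics/c.png

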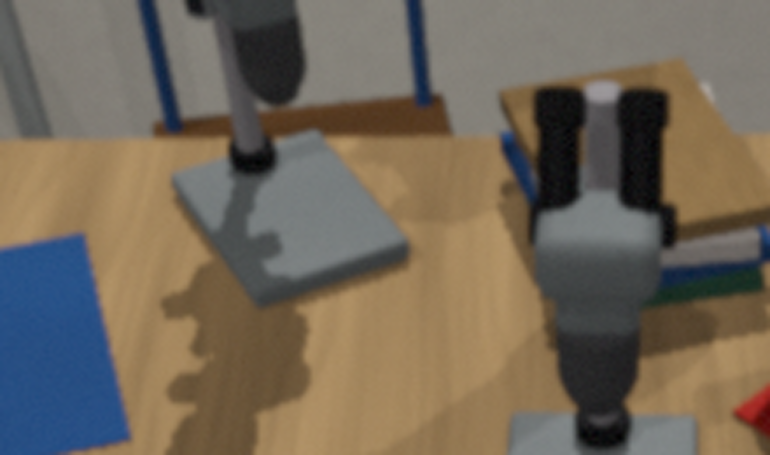

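Run:
```python
from h import *
np.set_printoptions(precision=4,suppress=True)
for z in(.1,.15,.2,.25,.3): print(z,onz("side",188,28,z),onz("side",186,5,z))
for u,v in((160,51),(200,39),(226.6,68.6),(185,85.7),(182,46)):print((u,v),onz("side",u,v,.022))
o=r.get_obs();M=R.from_rotvec(o["orientation"])
for p in([0,.05,-.013],[0,-.05,-.013],[0,.05,-.08],[0,-.05,-.08],[0,0,-.08]):print(proj("side",o["tcp_pos"]+M.apply(p)))
```

```text
0.1 [0.2622 0.6976 0.1   ] [0.2403 0.8444 0.1   ]
0.15 [0.2787 0.6134 0.15  ] [0.258  0.7515 0.15  ]
0.2 [0.2951 0.5292 0.2   ] [0.2758 0.6586 0.2   ]
0.25 [0.3116 0.445  0.25  ] [0.2936 0.5657 0.25  ]
0.3 [0.3281 0.3608 0.3   ] [0.3114 0.4728 0.3   ]
(160, 51) [0.1556 0.6868 0.022 ]
(200, 39) [0.2858 0.7578 0.022 ]
(226.6, 68.6) [0.3881 0.5835 0.022 ]
(185, 85.7) [0.2609 0.4955 0.022 ]
(182, 46) [0.2273 0.7157 0.022 ]
[182.6314 -11.0215]
[166.1714   4.886 ]
[178.7826 -33.7955]
[161.4764 -18.256 ]
[170.3189 -26.1958]
```

Run:
```python
from h import *
np.set_printoptions(precision=1,suppress=True)
for z in(.15,.2,.25,.3,.35): print(z,proj("top",onz("side",188,28,z)),proj("top",onz("side",186,5,z)))
print(proj("top",[.2609,.4955,.022]))
t=cv2.imread("pics/top0.png");cv2.imwrite("pics/tl.png",cv2.resize(t[220:420,0:200],None,fx=3,fy=3,interpolation=cv2.INTER_CUBIC))
```

```text
0.15 [-61.7 362.2] [-128.   373.5]
0.2 [-36.  358.3] [-101.1  369.4]
0.25 [ -7.8 354. ] [-71.5 364.8]
0.3 [ 23.4 349.2] [-38.8 359.8]
0.35 [ 58.1 344. ] [ -2.4 354.3]
[ 24.8 357.3]
```

View pics/tl.png

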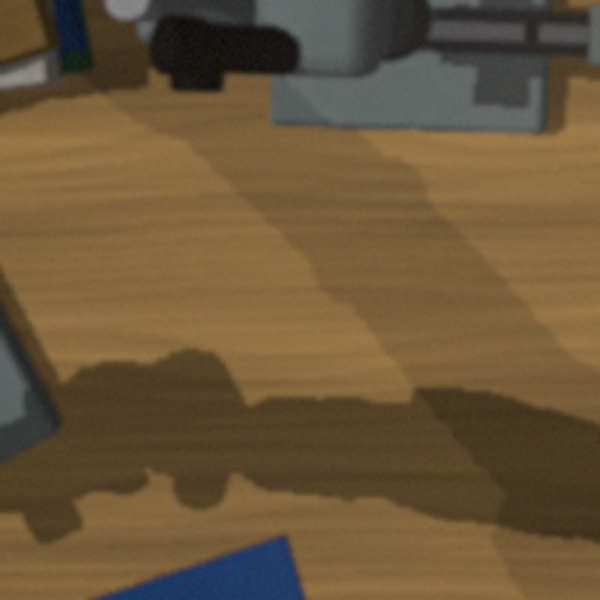

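```bash
python3 -m jog '[0,0,0,0,0,-0.05,1, 0,0,0,0,0,-0.05,1]'
python3 - <<'E'
from h import *
cv2.imwrite("pics/s2.png",cv2.resize(r.grab_frame("side")[0:130,110:330,::-1],None,fx=3.5,fy=3.5,interpolation=cv2.INTER_CUBIC))
E
```

```text
clock: 0.3
tcp_pos: [0.2528, 0.626, 0.2418]
orientation: [0.599, 3.084, 0.0]
contact_force: [0.2, 0.7, 0.7]
grip_width: 0.0857
```

View pics/s2.png

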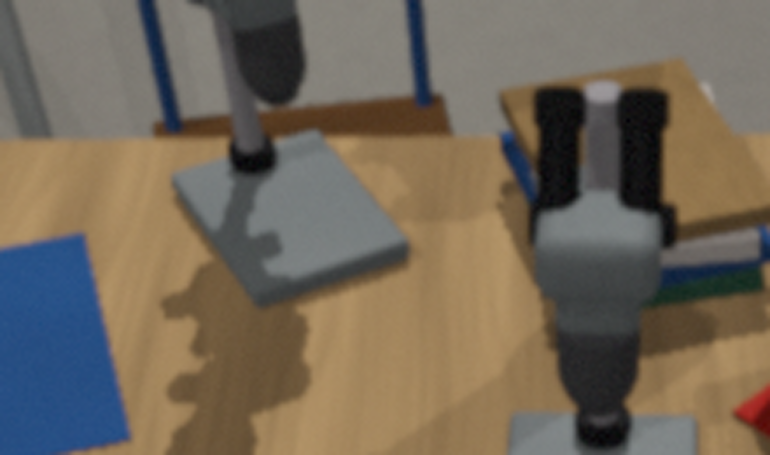

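```bash
python3 -m jog '[0,0,0,-0.018,-0.046,0,1, 0,0,0,-0.037,-0.093,0,1]'; python3 -m jog '[0,0,0,-0.018,-0.046,0,1, 0,0,0,-0.037,-0.093,0,1,0,0,0,-0.055,-0.14,0,1]'
```

```text
clock: 0.55
tcp_pos: [0.2526, 0.605, 0.2413]
orientation: [0.599, 3.084, -0.001]
contact_force: [-0.4, 0.8, -0.3]
grip_width: 0.0859
clock: 0.85
tcp_pos: [0.2525, 0.5737, 0.2413]
orientation: [0.599, 3.084, -0.001]
contact_force: [-0.6, -1.0, -0.5]
grip_width: 0.0855
```

```bash
python3 -m jog '[0,0,0,-0.15,-0.16,0,1, 0,0,0,-0.3,-0.32,0,1, 0,0,0,-0.45,-0.47,0,1, 0,0,0,-0.6,-0.63,0,1, 0,0,0,-0.73,-0.78,0,1, 0,0,0,-0.73,-0.78,0,1]'
```

```text
clock: 1.45
tcp_pos: [0.3318, 0.3681, 0.2415]
orientation: [0.612, 3.08, -0.004]
contact_force: [0.0, 0.4, 0.5]
grip_width: 0.0856
```

```bash
python3 -m jog '[0,0,0.04,-0.15,-0.16,0,1, 0,0,0.08,-0.3,-0.32,0,1, 0,0,0.12,-0.45,-0.47,0,1, 0,0,0.16,-0.6,-0.63,0,1, 0,0,0.2,-0.73,-0.78,0,1, 0,0,0.2,-0.73,-0.78,0,1]'
cat > go.py <<'E'
import sys
from h import *
# target TCP x y z, jaw axis angle: scope x; prints turn (norm) and shift (norm)
def go(t,ang=-2.85,verbose=True):
    o=r.get_obs();M=R.from_rotvec(o["orientation"]);a=np.radians(ang)
    y=np.array([np.cos(a),np.sin(a),0]);z=np.array([0,0,-1.]);W=R.from_matrix(np.stack([np.cross(y,z),y,z],1))
    w=(M.inv()*W).as_rotvec()/np.pi;d=M.inv().apply(np.array(t)-o["tcp_pos"])/.2
    print("turn",w.round(4),"shift",d.round(4),"tcp",o["tcp_pos"].round(4),"F",o["contact_force"].round(1),"joints",o["joints"].round(2))
if __name__=="__main__": go([float(v) for v in sys.argv[1:4]])
E
python3 go.py .455 .0 .22;python3 go.py .467 -.313 .12
```

```text
clock: 2.05
tcp_pos: [0.4082, 0.1632, 0.2423]
orientation: [1.548, 2.731, -0.003]
contact_force: [-0.6, -0.4, -0.1]
grip_width: 0.0853
turn [1.000e-04 1.100e-03 1.875e-01] shift [-0.8201 -0.218   0.1142] tcp [0.4082 0.1632 0.2423] F [-0.6 -0.4 -0.1] joints [-0.83  0.06  0.32  2.09 -0.02  0.99  0.04]
turn [1.000e-04 1.100e-03 1.875e-01] shift [-2.1921 -0.9699  0.6192] tcp [0.4082 0.1632 0.2423] F [-0.6 -0.4 -0.1] joints [-0.83  0.06  0.32  2.09 -0.02  0.99  0.04]
```

```bash
python3 -m jog '[0,0,0.04,-0.2,-0.05,0,1, 0,0,0.08,-0.4,-0.1,0,1, 0,0,0.12,-0.6,-0.17,0.05,1, 0,0,0.16,-0.82,-0.22,0.1,1, 0,0,0.188,-0.95,-0.25,0.11,1,0,0,0.188,-0.95,-0.25,0.11,1]'; python3 go.py .467 -.313 .12
```

```text
clock: 2.65
tcp_pos: [0.4633, -0.0286, 0.2208]
orientation: [2.282, 2.153, -0.003]
contact_force: [-0.8, 0.4, 0.9]
grip_width: 0.0853
turn [ 0.0006  0.0013 -0.0027] shift [-1.4162  0.1002  0.5103] tcp [ 0.4633 -0.0286  0.2208] F [-0.8  0.4  0.9] joints [-0.57  0.14  0.55  2.08 -0.09  0.94 -0.03]
```

```bash
python3 -m jog '[0,0,0,-0.24,0,0,1, 0,0,0,-0.48,0.03,0,1, 0,0,0,-0.72,0.05,0.1,1, 0,0,0,-0.96,0.07,0.2,1, 0,0,0,-1,0.07,0.25,1]';python3 -m jog '[0,0,0,-0.2,0.02,0.1,1, 0,0,0,-0.4,0.03,0.26,1, 0,0,0,-0.43,0.03,0.26,1,0,0,0,-0.43,0.03,0.26,1]'; python3 go.py .467 -.313 .012
python3 - <<'E'
from h import *
for n in("side","top"): cv2.imwrite(f"pics/{n}3.png",r.grab_frame(n)[:,:,::-1])
t=cv2.imread("pics/top3.png")[220:310,310:430];s=cv2.imread("pics/side3.png")[260:370,180:320]
o=np.zeros((560,800,3),np.uint8);a=cv2.resize(t,(396,297),interpolation=cv2.INTER_CUBIC);b=cv2.resize(s,(400,314),interpolation=cv2.INTER_CUBIC)
o[:297,:396]=a;o[:314,400:]=b;cv2.imwrite("pics/m3.png",o[:320])
E
```

```text
clock: 3.15
tcp_pos: [0.4653, -0.2328, 0.171]
orientation: [2.284, 2.149, -0.005]
contact_force: [-0.2, 0.4, 0.8]
grip_width: 0.0851
clock: 3.55
tcp_pos: [0.4659, -0.3193, 0.1187]
orientation: [2.285, 2.15, -0.006]
contact_force: [-0.2, 0.5, 0.1]
grip_width: 0.0855
turn [ 0.0002  0.0017 -0.0036] shift [0.0347 0.0033 0.5334] tcp [ 0.4659 -0.3193  0.1187] F [-0.2  0.5  0.1] joints [ 0.03  0.49  0.59  1.96 -0.37  0.8   0.77]
```

View pics/m3.png

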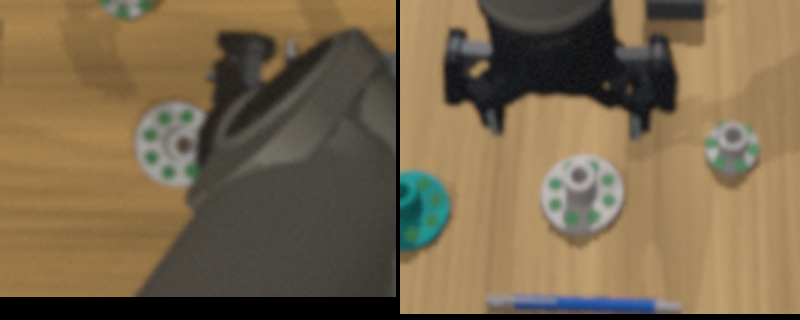

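Run:
```python
from h import *
np.set_printoptions(precision=4,suppress=True)
o=r.get_obs();M=R.from_rotvec(o["orientation"])
for s in(1,-1):
  for b in (-.013,): print(proj("side",o["tcp_pos"]+M.apply([0,s*.0427,b])),proj("side",o["tcp_pos"]+M.apply([0,s*.05,b])))
# disc estimate in new image, side hub top hole
print(onz("side",180+(579-400)/2.857,260+177/2.857,.038), onz("top",310+183/3.3,220+145/3.3,.038))
```

```text
[260.7826 302.7093] [264.5842 302.8246]
[216.3733 301.3621] [212.5827 301.2471]
[ 0.4689 -0.3155  0.038 ] [ 0.465  -0.3113  0.038 ]
```

```bash
python3 -m jog '[0,0.0017,-0.0036,0.03,0.008,0.15,1, 0,0.0017,-0.0036,0.03,0.008,0.3,1, 0,0.0017,-0.0036,0.03,0.008,0.42,1,0,0.0017,-0.0036,0.03,0.008,0.48,1,0,0.0017,-0.0036,0.03,0.008,0.52,1,0,0.0017,-0.0036,0.03,0.008,0.533,1,0,0.0017,-0.0036,0.03,0.008,0.533,1]'; python3 go.py .468 -.3135 .012
python3 - <<'E'
from h import *
im=r.grab_frame("side")[:,:,::-1]
cv2.imwrite("pics/s4.png",cv2.resize(im[270:370,170:320],None,fx=4,fy=4,interpolation=cv2.INTER_CUBIC))
E
```

```text
clock: 4.35
tcp_pos: [0.4702, -0.312, 0.014]
orientation: [2.27, 2.168, 0.005]
contact_force: [0.0, 0.1, 0.1]
grip_width: 0.0854
turn [ 0.0013 -0.0001  0.0011] shift [-0.008  -0.0107  0.0099] tcp [ 0.4702 -0.312   0.014 ] F [0.  0.1 0.1] joints [ 0.12  0.64  0.46  2.   -0.5   0.61  0.88]
```

View pics/s4.png

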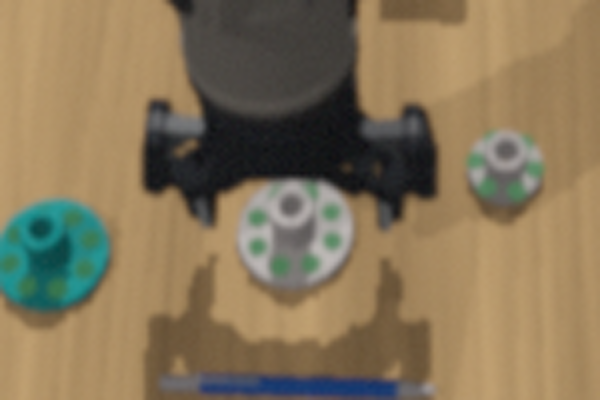

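Run:
```python
from h import *
np.set_printoptions(precision=4,suppress=True)
for z in(.014,.02,.027): print(z,onz("side",221.3,326,z),onz("side",267.5,326,z))
o=r.get_obs();M=R.from_rotvec(o["orientation"])
for s in(1,-1): print(proj("side",o["tcp_pos"]+M.apply([-.01,s*.0427,-.013])),proj("side",o["tcp_pos"]+M.apply([-.011,s*.0427,-.005])))
```

```text
0.014 [ 0.4219 -0.3128  0.014 ] [ 0.52   -0.3151  0.014 ]
0.02 [ 0.4226 -0.3155  0.02  ] [ 0.5202 -0.3178  0.02  ]
0.027 [ 0.4235 -0.3186  0.027 ] [ 0.5203 -0.3209  0.027 ]
[263.6892 327.5357] [263.7956 329.5506]
[222.9336 326.7372] [223.2785 328.7554]
```

```bash
python3 -m jog '[0.0013,0,0,-0.01,-0.01,0.01,1, 0.0013,0,0,-0.01,-0.01,0.01,0.4, 0.0013,0,0,-0.01,-0.01,0.01,0.2,0.0013,0,0,-0.01,-0.01,0.01,0.2,0.0013,0,0,-0.01,-0.01,0.01,0,0.0013,0,0,-0.01,-0.01,0.01,0,0.0013,0,0,-0.01,-0.01,0.01,0,0.0013,0,0,-0.01,-0.01,0.01,0,0.0013,0,0,-0.01,-0.01,0.01,0,0.0013,0,0,-0.01,-0.01,0.01,0]' 40; python3 go.py .468 -.3135 .012
python3 - <<'E'
from h import *
im=r.grab_frame("side")[:,:,::-1]
cv2.imwrite("pics/s5.png",cv2.resize(im[270:370,170:320],None,fx=4,fy=4,interpolation=cv2.INTER_CUBIC))
E
```

```text
clock: 5.4
tcp_pos: [0.4682, -0.3142, 0.0124]
orientation: [2.272, 2.169, 0.001]
contact_force: [-1.4, 1.6, 5.5]
grip_width: 0.0228
turn [ 0.0002 -0.      0.001 ] shift [ 0.0034 -0.0012  0.0022] tcp [ 0.4682 -0.3142  0.0124] F [-1.4  1.6  5.5] joints [ 0.13  0.65  0.46  2.   -0.49  0.61  0.88]
```

View pics/s5.png

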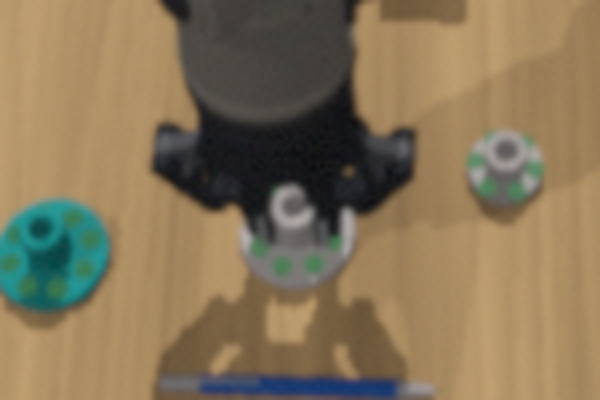

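```bash
python3 -m jog '[0,0,0.001,0,0,-0.05,0, 0,0,0.001,0,0,-0.15,0, 0,0,0.001,0,0,-0.35,0,0,0,0.001,0,0,-0.55,0,0,0,0.001,0,0,-0.69,0,0,0,0.001,0,0,-0.69,0]'; python3 go.py .5505 .03 .15
python3 - <<'E'
from h import *
im=r.grab_frame("side")[:,:,::-1];t=r.grab_frame("top")[:,:,::-1]
cv2.imwrite("pics/side6.png",im);cv2.imwrite("pics/top6.png",t)
o=np.zeros((400,800,3),np.uint8)
o[:,:400]=cv2.resize(im[230:330,190:290],(400,400),interpolation=cv2.INTER_CUBIC)
o[:,400:]=cv2.resize(t[210:310,320:420],(400,400),interpolation=cv2.INTER_CUBIC);cv2.imwrite("pics/m6.png",o)
E
```

```text
clock: 6.05
tcp_pos: [0.4702, -0.3159, 0.1547]
orientation: [2.271, 2.16, 0.005]
contact_force: [1.2, -1.7, -0.4]
grip_width: 0.023
turn [ 0.0023  0.0008 -0.0001] shift [1.7474 0.3143 0.0211] tcp [ 0.4702 -0.3159  0.1547] F [ 1.2 -1.7 -0.4] joints [-0.    0.44  0.63  1.93 -0.34  0.87  0.75]
```

View pics/m6.png

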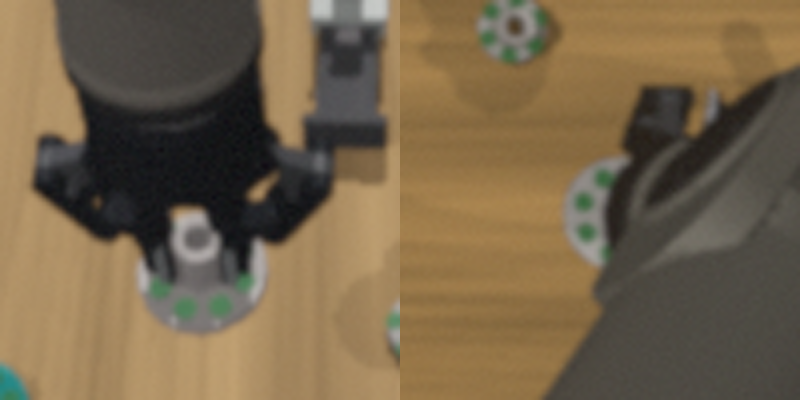

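Run:
```python
from h import *
im=cv2.imread("pics/side6.png");t=cv2.imread("pics/top6.png")
o=np.zeros((600,800,3),np.uint8)
def st(x):
    x=x.astype(float);return np.clip((x-40)*2.0,0,255).astype(np.uint8)
o[:,:390]=st(cv2.resize(im[150:198,264:295],(390,600),interpolation=cv2.INTER_NEAREST))
o[:400,400:]=st(cv2.resize(t[220:244,192:216],(400,400),interpolation=cv2.INTER_NEAREST));cv2.imwrite("pics/m7.png",o)
```

```text
(no output)
```

View pics/m7.png

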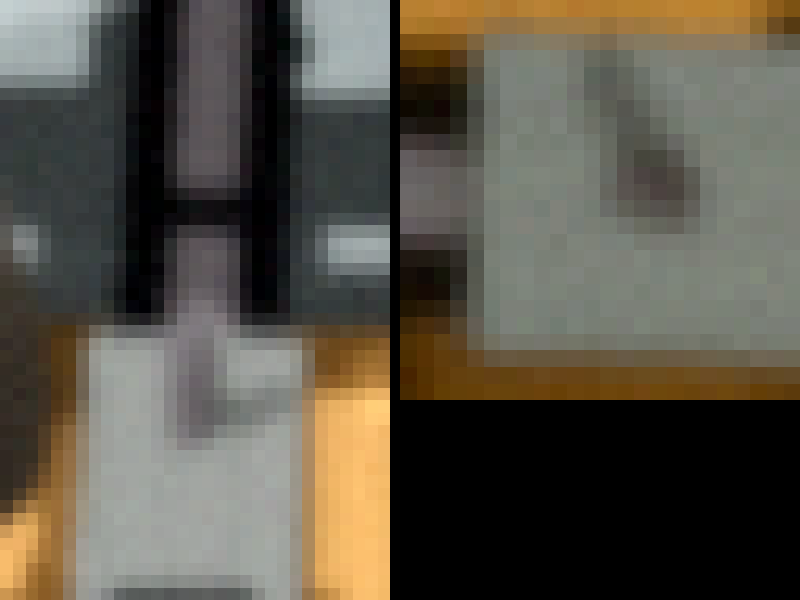

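```bash
python3 -m jog '[0,0,0,0.2,0.03,0,0, 0,0,0,0.4,0.07,0,0, 0,0,0,0.6,0.12,0,0,0,0,0,0.8,0.17,0,0,0,0,0,0.95,0.2,0,0,0,0,0,0.95,0.2,0,0]'; python3 go.py .5505 .057 .15
```

```text
clock: 6.75
tcp_pos: [0.518, -0.1204, 0.1491]
orientation: [-2.265, -2.173, -0.001]
contact_force: [0.2, 0.8, -0.2]
grip_width: 0.0227
turn [-0.0005 -0.0007  0.0027] shift [ 0.8932  0.1255 -0.003 ] tcp [ 0.518  -0.1204  0.1491] F [ 0.2  0.8 -0.2] joints [-0.37  0.39  0.61  2.01 -0.3   0.83  0.36]
```

```bash
python3 -m jog '[0,0,0,0.2,0.03,0,0, 0,0,0,0.4,0.06,0,0, 0,0,0.0027,0.6,0.1,0,0,0,0,0.0027,0.75,0.125,0,0,0,0,0.0027,0.89,0.125,0,0,0,0,0.0027,0.893,0.125,0,0,0,0,0.0027,0.893,0.125,0,0]'; python3 go.py .5505 .057 .15;  python3 - <<'E'
from h import *
im=r.grab_frame("side")[:,:,::-1];t=r.grab_frame("top")[:,:,::-1]
cv2.imwrite("pics/side8.png",im);cv2.imwrite("pics/top8.png",t)
o=np.zeros((400,800,3),np.uint8)
o[:,:400]=cv2.resize(im[110:210,230:330],(400,400),interpolation=cv2.INTER_CUBIC)
o[:,400:]=cv2.resize(t[180:280,150:250],(400,400),interpolation=cv2.INTER_CUBIC);cv2.imwrite("pics/m8.png",o)
E
```

```text
clock: 7.45
tcp_pos: [0.5495, 0.0567, 0.1482]
orientation: [-2.273, -2.164, 0.003]
contact_force: [-0.1, -0.6, -0.3]
grip_width: 0.0228
turn [-0.0012 -0.0003  0.0002] shift [ 0.0019  0.0047 -0.009 ] tcp [0.5495 0.0567 0.1482] F [-0.1 -0.6 -0.3] joints [-0.66  0.42  0.58  1.96 -0.3   0.85  0.03]
```

View pics/m8.png

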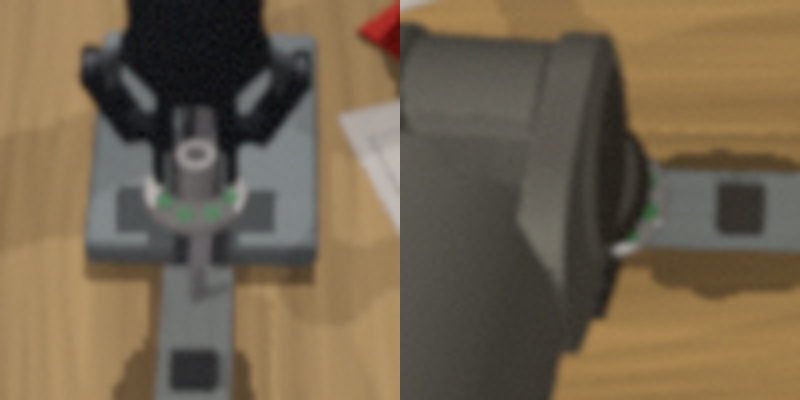

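Run:
```python
from h import *
np.set_printoptions(precision=4,suppress=True)
zb=.1482-.0124
print("side hub",onz("side",279.1,147.9,zb+.038),"foot",onz("side",278.6,183.3,.044))
f=onz("side",278.6,183.3,.044)
print("post px pred tip",proj("side",f+[0,0,.031]))
im=cv2.imread("pics/side8.png");t=cv2.imread("pics/top8.png")
o=np.zeros((600,800,3),np.uint8)
def st(x):
    x=x.astype(float);return np.clip((x-20)*1.6,0,255).astype(np.uint8)
o[:,:400]=st(cv2.resize(im[138:198,260:300],(400,600),interpolation=cv2.INTER_NEAREST))
o[:400,400:]=st(cv2.resize(t[215:255,195:235],(400,400),interpolation=cv2.INTER_NEAREST));cv2.imwrite("pics/m9.png",o)
```

```text
side hub [0.5521 0.0573 0.1738] foot [0.5504 0.0603 0.044 ]
post px pred tip [278.5474 175.2105]
```

View pics/m9.png

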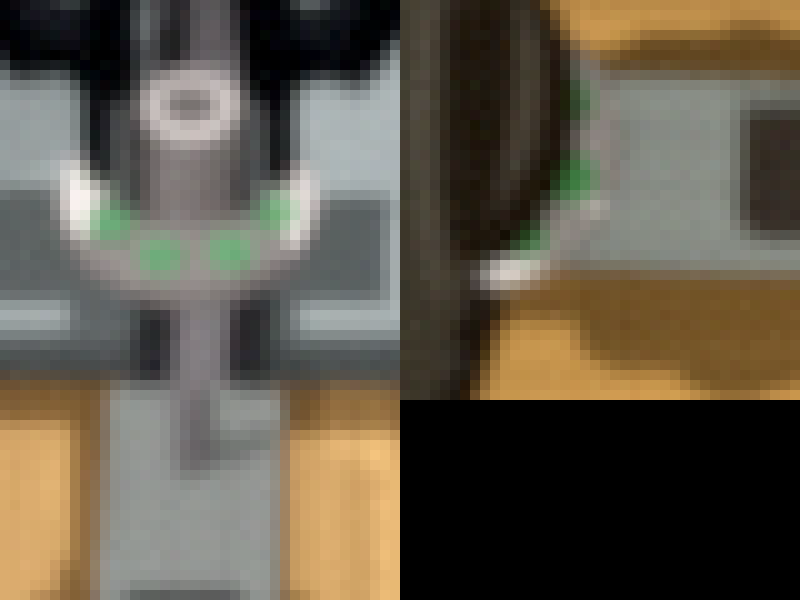

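Run:
```python
from h import *
np.set_printoptions(precision=4,suppress=True)
zb=.1482-.0124
print("side hub",onz("side",278.7,148.35,zb+.038),"foot",onz("side",278.85,183.1,.044), "front rim bottom",onz("side",278.7,138+30.2-.5,zb)+[0,.031,0])
for v in(230,233): print("top edge",onz("top",215.7,v,zb+.008)+[0,.031,0],onz("top",208.3,231.2,.044))
# predicted disc outline in top for centre guess
for cx,cy in((.5475,.0555),(.5475,.0535)):
  a=np.linspace(-2.9,-.3,9);print([tuple(((proj("top",[cx+.031*np.cos(q),cy+.031*np.sin(q),zb+.008])-[194.5,214.5])*10+[400,0]).round()) for q in a])
```

```text
side hub [0.5511 0.0558 0.1738] foot [0.551 0.061 0.044] front rim bottom [0.5505 0.0604 0.1358]
top edge [0.5463 0.0596 0.1438] [0.549 0.058 0.044]
top edge [0.5398 0.0597 0.1438] [0.549 0.058 0.044]
[(np.float64(523.0), np.float64(291.0)), (np.float64(566.0), np.float64(271.0)), (np.float64(600.0), np.float64(240.0)), (np.float64(623.0), np.float64(199.0)), (np.float64(631.0), np.float64(153.0)), (np.float64(624.0), np.float64(107.0)), (np.float64(603.0), np.float64(66.0)), (np.float64(570.0), np.float64(34.0)), (np.float64(529.0), np.float64(14.0))]
[(np.float64(532.0), np.float64(290.0)), (np.float64(575.0), np.float64(271.0)), (np.float64(609.0), np.float64(240.0)), (np.float64(632.0), np.float64(199.0)), (np.float64(640.0), np.float64(153.0)), (np.float64(634.0), np.float64(107.0)), (np.float64(613.0), np.float64(66.0)), (np.float64(580.0), np.float64(34.0)), (np.float64(538.0), np.float64(14.0))]
```

Run:
```python
from h import *
np.set_printoptions(precision=4,suppress=True)
print(onz("side",242,321,.038),onz("side",243,341.8,0)+[0,.031,0])
# width of disc extremes in current: white cols 60..318 at row ~190 
zb=.1358
print(onz("side",260+6-.5,138+19.5,zb+.008),onz("side",260+31.8-.5,138+19.5,zb+.008))
for tilt in(0,5,8):
  th=np.radians(tilt)
  # rotate about x through hub middle (z=+.025), top leans -y
  def T(p): 
    p=np.array(p,float)-[0,0,.02]; q=R.from_rotvec([th,0,0]).apply(p)+[0,0,.02]; return q
  c=np.array([.551,.0585,zb])
  print(tilt,"hubtop",proj("side",c+T([0,0,.038])),"rimfront bot",proj("side",c+T([0,-.031,0])),"rim front top",proj("side",c+T([0,-.031,.008])),"L/R",proj("side",c+T([-.031,0,.008])),proj("side",c+T([.031,0,.008])))
```

```text
[ 0.4674 -0.3134  0.038 ] [ 0.4679 -0.3121  0.    ]
[0.5193 0.0559 0.1438] [0.5812 0.0547 0.1438]
0 hubtop [278.6388 147.5503] rimfront bot [278.9361 168.2953] rim front top [278.9235 165.9786] L/R [265.7783 156.7088] [291.5874 156.3547]
5 hubtop [278.6507 148.0439] rimfront bot [278.9261 168.4746] rim front top [278.9188 166.3904] L/R [265.7775 156.382 ] [291.5727 156.0285]
8 hubtop [278.6579 148.359 ] rimfront bot [278.9192 168.5253] rim front top [278.9151 166.5874] L/R [265.7766 156.1743] [291.5642 155.8212]
```

```bash
python3 go.py .5497 .0583 .0944; python3 -m jog '[-0.0012,0,0,0.008,0.001,0.07,0,-0.0012,0,0,0.008,0.001,0.15,0,-0.0012,0,0,0.008,0.001,0.22,0,-0.0012,0,0,0.008,0.001,0.26,0,-0.0012,0,0,0.008,0.001,0.269,0,-0.0012,0,0,0.008,0.001,0.269,0,-0.0012,0,0,0.008,0.001,0.269,0]'; python3 go.py .5497 .0583 .0944;  python3 - <<'E'
from h import *
im=r.grab_frame("side")[:,:,::-1];t=r.grab_frame("top")[:,:,::-1]
cv2.imwrite("pics/side10.png",im);cv2.imwrite("pics/top10.png",t)
o=np.zeros((600,800,3),np.uint8)
def st(x):
    x=x.astype(float);return np.clip((x-20)*1.6,0,255).astype(np.uint8)
o[:,:400]=st(cv2.resize(im[138:198,260:300],(400,600),interpolation=cv2.INTER_NEAREST))
o[:400,400:]=st(cv2.resize(t[215:255,195:235],(400,400),interpolation=cv2.INTER_NEAREST));cv2.imwrite("pics/m10.png",o)
E
```

```text
turn [-0.0009 -0.0003 -0.0007] shift [ 0.0158 -0.0007  0.2719] tcp [0.5498 0.0551 0.1488] F [ 0.3 -0.6 -1. ] joints [-0.66  0.42  0.58  1.96 -0.3   0.85  0.02]
clock: 8.25
tcp_pos: [0.5504, 0.0566, 0.0955]
orientation: [2.278, 2.162, 0.003]
contact_force: [-0.1, 1.1, -0.1]
grip_width: 0.0229
turn [ 0.0006 -0.0003 -0.0008] shift [ 0.0083 -0.004   0.0053] tcp [0.5504 0.0566 0.0955] F [-0.1  1.1 -0.1] joints [-0.62  0.5   0.53  1.99 -0.37  0.74  0.07]
```

View pics/m10.png

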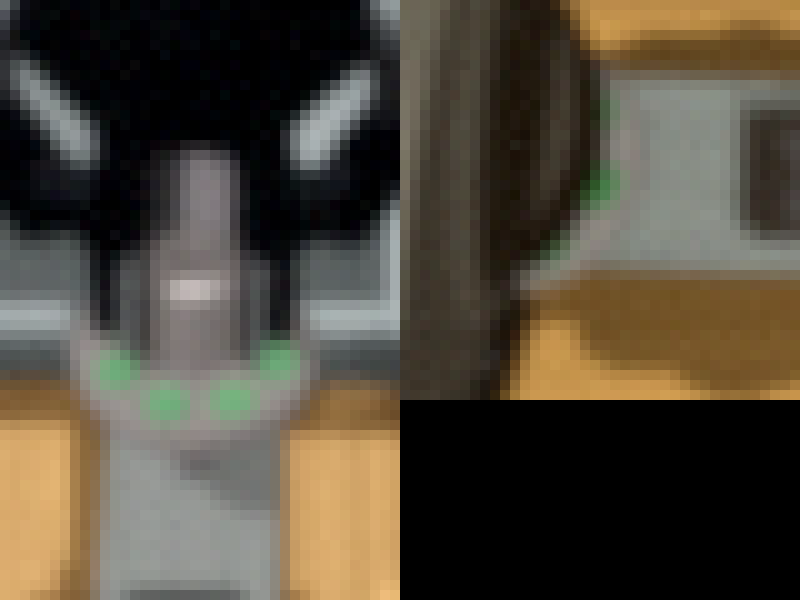

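Run:
```python
from h import *
np.set_printoptions(precision=4,suppress=True)
zb=.0955-.0124
print("rim",onz("side",279,182.0,zb)+[0,.031,0],"foot",onz("side",278.85,183.1,.044))
print("hub white strip front edge? z38",onz("side",279.2,138+30-.5,zb+.038)+[0,.012,0])
print("top edge",onz("top",195+23.6-.5,229.5,zb+.008)+[0,.031,0],onz("top",208.3,231.2,.044))
for p in ([0,0,.038],[0,-.012,.038],[0,-.031,0],[-.031,0,.008],[.031,0,.008]):
  print(((proj("side",np.array([.551,.058,zb])+p)-[259.5,137.5])*10).round())
```

```text
rim [0.551  0.0615 0.0831] foot [0.551 0.061 0.044]
hub white strip front edge? z38 [0.5519 0.0558 0.1211]
top edge [0.55   0.0605 0.0911] [0.549 0.058 0.044]
[192. 257.]
[193. 293.]
[195. 456.]
[ 68. 342.]
[317. 339.]
```

```bash
python3 -m jog '[0,0,0,0.004,-0.003,0.01,0,0,0,0,0.004,-0.003,0.03,0,0,0,0,0.004,-0.003,0.045,0,0,0,0,0.004,-0.003,0.045,0]'; python3 -m jog '[0,0,0,0,0,0.01,0,0,0,0,0,0,0.02,0,0,0,0,0,0,0.02,0]';python3 go.py .5500 .058 .08
```

```text
clock: 8.75
tcp_pos: [0.5494, 0.0577, 0.086]
orientation: [2.278, 2.163, 0.002]
contact_force: [-0.3, -0.3, -1.7]
grip_width: 0.0231
clock: 9.05
tcp_pos: [0.5492, 0.0576, 0.0817]
orientation: [-2.278, -2.163, -0.001]
contact_force: [0.6, -0.6, -1.3]
grip_width: 0.0228
turn [ 0.0002 -0.0002 -0.0007] shift [0.0021 0.0038 0.0083] tcp [0.5492 0.0576 0.0817] F [ 0.6 -0.6 -1.3] joints [-0.61  0.52  0.51  2.   -0.38  0.72  0.08]
```

```bash
python3 -m jog '[0,0,0,0,0,0.01,0,0,0,0,0,0,0.025,0,0,0,0,0,0,0.04,0,0,0,0,0,0,0.04,0]';python3 go.py .5500 .058 .08
```

```text
clock: 9.45
tcp_pos: [0.5489, 0.0576, 0.0731]
orientation: [-2.278, -2.163, -0.0]
contact_force: [0.3, 0.9, -1.1]
grip_width: 0.0229
turn [-0.0001 -0.0001 -0.0007] shift [ 0.0023  0.0056 -0.0343] tcp [0.5489 0.0576 0.0731] F [ 0.3  0.9 -1.1] joints [-0.61  0.53  0.5   2.01 -0.39  0.7   0.09]
```

```bash
python3 -m jog '[0,0,0,0,0,0.015,0,0,0,0,0,0,0.03,0,0,0,0,0,0,0.04,0,0,0,0,0,0,0.04,0]';python3 go.py .5500 .058 .08
python3 - <<'E'
from h import *
im=r.grab_frame("side")[:,:,::-1];t=r.grab_frame("top")[:,:,::-1]
cv2.imwrite("pics/side11.png",im);cv2.imwrite("pics/top11.png",t)
o=np.zeros((600,800,3),np.uint8)
o[:,:400]=(cv2.resize(im[138:198,260:300],(400,600),interpolation=cv2.INTER_CUBIC))
o[:400,400:]=(cv2.resize(t[215:255,195:235],(400,400),interpolation=cv2.INTER_CUBIC));cv2.imwrite("pics/m11.png",o)
E
```

```text
clock: 9.85
tcp_pos: [0.5486, 0.0576, 0.0648]
orientation: [-2.278, -2.163, 0.001]
contact_force: [-0.6, -0.4, 0.1]
grip_width: 0.0232
turn [-0.0003 -0.0001 -0.0007] shift [ 0.0025  0.0066 -0.076 ] tcp [0.5486 0.0576 0.0648] F [-0.6 -0.4  0.1] joints [-0.6   0.54  0.5   2.01 -0.4   0.68  0.1 ]
```

View pics/m11.png

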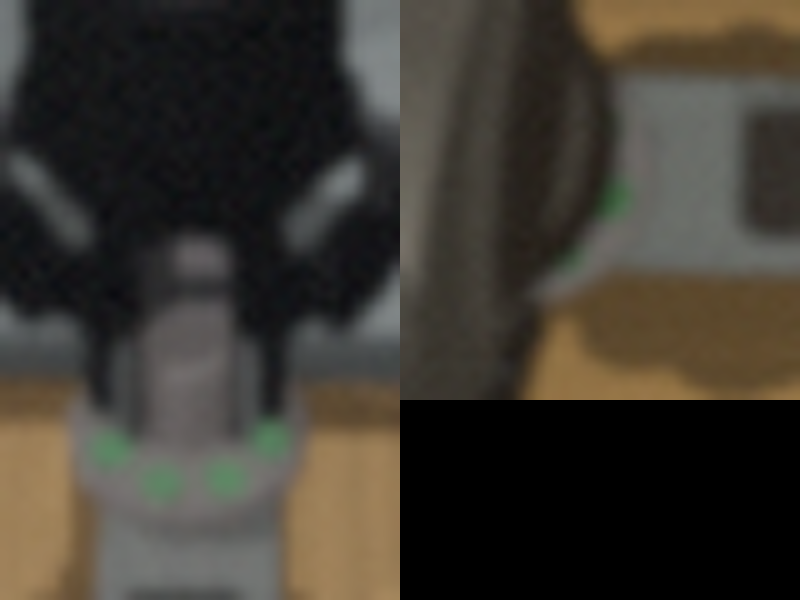

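```bash
python3 -m jog '[0,0,0,0,0.001,0.015,0,0,0,0,0,0.002,0.03,0,0,0,0,0,0.002,0.037,0,0,0,0,0,0.002,0.037,0]';python3 -m jog '[0,0,0,0,0,0.005,0,0,0,0,0,0,0.008,0,0,0,0,0,0,0.008,0]';python3 go.py .5500 .058 .0564
```

```text
clock: 10.35
tcp_pos: [0.5491, 0.0575, 0.0574]
orientation: [-2.278, -2.163, 0.001]
contact_force: [0.1, -0.8, -0.7]
grip_width: 0.0229
clock: 10.65
tcp_pos: [0.5492, 0.0575, 0.0564]
orientation: [-2.278, -2.162, -0.0]
contact_force: [-2.8, -0.2, 6.8]
grip_width: 0.0228
turn [-0.0002 -0.0002 -0.0007] shift [0.0028 0.0039 0.0001] tcp [0.5492 0.0575 0.0564] F [-2.8 -0.2  6.8] joints [-0.59  0.56  0.49  2.01 -0.41  0.67  0.11]
```

```bash
python3 -m jog '[0,0,0,0,0,0,0.4,0,0,0,0,0,0,0.6,0,0,0,0,0,0,0.8,0,0,0,0,0,0,1,0,0,0,0,0,0,1,0,0,0,0,0,0,1,0,0,0,0,0,0,1]';python3 -m jog '[0,0,0,0,0,-0.05,1,0,0,0,0,0,-0.15,1,0,0,0,0,0,-0.25,1,0,0,0,0,0,-0.35,1,0,0,0,0,0,-0.4,1,0,0,0,-0.2,0,-0.4,1,0,0,0,-0.4,-0.02,-0.4,1,0,0,0,-0.6,-0.03,-0.4,1,0,0,0,-0.68,-0.03,-0.4,1,0,0,0,-0.68,-0.03,-0.4,1]'
python3 - <<'E'
from h import *
im=r.grab_frame("side")[:,:,::-1];t=r.grab_frame("top")[:,:,::-1]
cv2.imwrite("pics/side12.png",im);cv2.imwrite("pics/top12.png",t)
o=np.zeros((400,800,3),np.uint8)
o[:,:400]=cv2.resize(im[140:240,230:330],(400,400),interpolation=cv2.INTER_CUBIC)
o[:,400:]=cv2.resize(t[180:280,180:280],(400,400),interpolation=cv2.INTER_CUBIC);cv2.imwrite("pics/m12.png",o)
E
python3 go.py .543 -.077 .05
```

```text
clock: 11.35
tcp_pos: [0.5492, 0.0575, 0.0563]
orientation: [-2.278, -2.162, 0.0]
contact_force: [-0.2, -0.6, 0.7]
grip_width: 0.0853
clock: 12.35
tcp_pos: [0.5355, -0.0814, 0.1367]
orientation: [-2.284, -2.157, 0.001]
contact_force: [0.3, -0.2, 0.4]
grip_width: 0.0857
turn [-0.0003 -0.0004 -0.0008] shift [0.0032 0.0343 0.4313] tcp [ 0.5362 -0.0774  0.1363] F [-0.   0.6 -0.4] joints [-0.43  0.43  0.59  1.99 -0.32  0.82  0.28]
```

View pics/m12.png

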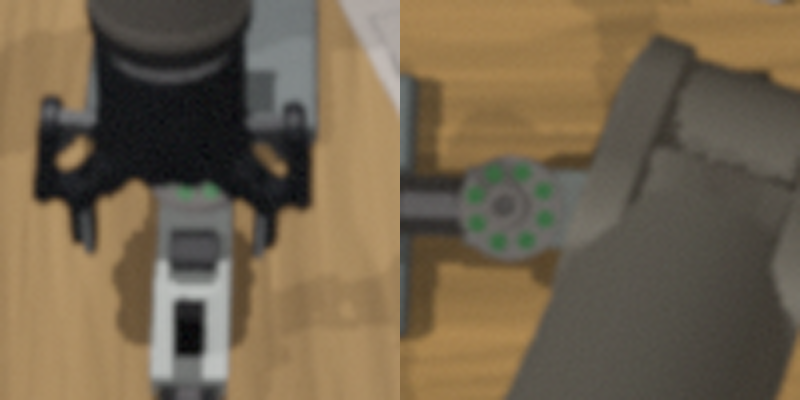

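```bash
python3 -m jog '[0,0,-0.0008,0.003,0.032,0.1,1,0,0,-0.0008,0.003,0.032,0.25,1,0,0,-0.0008,0.003,0.032,0.36,1,0,0,-0.0008,0.003,0.032,0.41,1,0,0,-0.0008,0.003,0.032,0.42,1,0,0,-0.0008,0.003,0.032,0.42,1]'
python3 - <<'E'
from h import *
im=r.grab_frame("side")[:,:,::-1];t=r.grab_frame("top")[:,:,::-1]
o=np.zeros((400,800,3),np.uint8)
o[:,:400]=cv2.resize(im[140:240,230:330],(400,400),interpolation=cv2.INTER_CUBIC)
o[:,400:]=cv2.resize(t[180:280,180:280],(400,400),interpolation=cv2.INTER_CUBIC);cv2.imwrite("pics/m13.png",o)
E
python3 go.py .5425 -.0775 .05
```

```text
clock: 13.05
tcp_pos: [0.543, -0.0764, 0.0526]
orientation: [-2.274, -2.166, -0.001]
contact_force: [-0.3, 0.7, 0.6]
grip_width: 0.0849
turn [ 0.0003 -0.0005  0.0001] shift [-0.0037 -0.0046  0.0163] tcp [ 0.5434 -0.0768  0.0533] F [-0.3 -0.   0.3] joints [-0.35  0.56  0.5   2.02 -0.43  0.66  0.37]
```

View pics/m13.png

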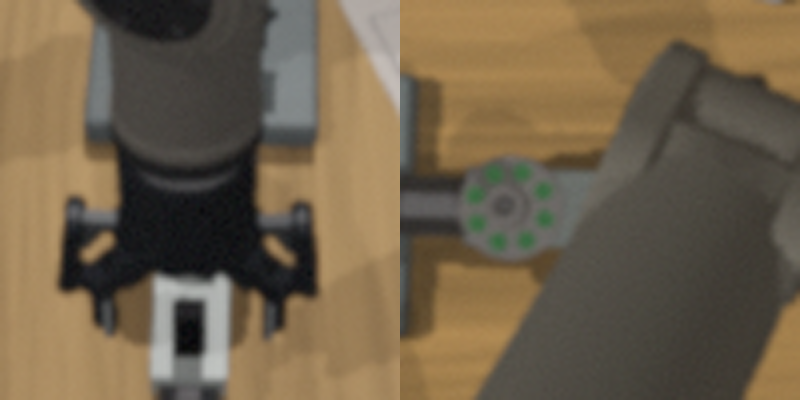

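```bash
python3 -m jog '[0,0,0,-0.003,-0.004,0.014,0.6,0,0,0,-0.003,-0.004,0.014,0.4,0,0,0,-0.003,-0.004,0.014,0.2,0,0,0,-0.003,-0.004,0.014,0,0,0,0,-0.003,-0.004,0.014,0,0,0,0,-0.003,-0.004,0.014,0,0,0,0,-0.003,-0.004,0.014,0,0,0,0,-0.003,-0.004,0.014,0]' 45;python3 go.py .5425 -.0775 .05
```

```text
clock: 13.95
tcp_pos: [0.543, -0.0775, 0.0507]
orientation: [2.276, 2.166, 0.003]
contact_force: [0.9, 0.7, 4.0]
grip_width: 0.0194
turn [ 0.0005 -0.0005  0.0001] shift [-0.0003 -0.0025  0.0036] tcp [ 0.543  -0.0775  0.0507] F [0.9 0.7 4. ] joints [-0.35  0.56  0.49  2.02 -0.43  0.65  0.38]
```

Run:
```python
from h import *
s=cv2.imread("pics/side0.png")
cv2.imwrite("pics/ob.png",cv2.resize(s[90:140,255:310],None,fx=10,fy=10,interpolation=cv2.INTER_CUBIC))
print(onz("side",282,122,.15),onz("side",282,127,.15))
```

```text
[0.56149528 0.17438995 0.15      ] [0.56108304 0.15569491 0.15      ]
```

View pics/ob.png

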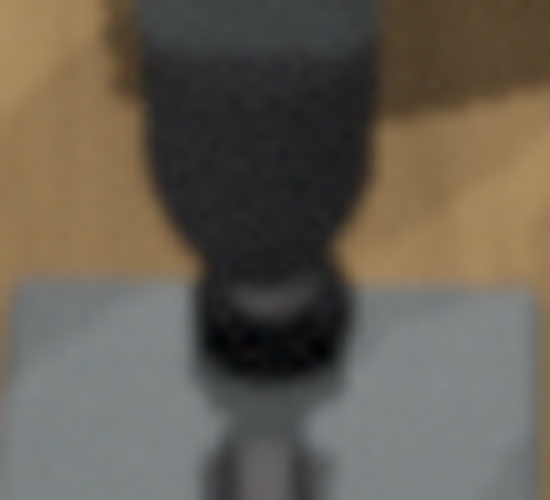

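```bash
python3 -m jog '[0,0,0,0.05,0,0,0,0,0,0,0.1,0,0,0,0,0,0,0.15,0,0,0,0,0,0,0.2,0,0,0,0,0,0,0.25,0,0,0,0,0,0,0.25,0,0,0,0,0,0,0.25,0,0,0]';python3 go.py .5425 -.0775 .05
```

```text
clock: 14.65
tcp_pos: [0.5456, -0.0267, 0.0507]
orientation: [-2.275, -2.166, -0.004]
contact_force: [1.4, 1.8, 1.8]
grip_width: 0.0196
turn [ 0.0005 -0.0007  0.0003] shift [-0.2545 -0.0032  0.0032] tcp [ 0.5456 -0.0267  0.0507] F [1.4 1.8 1.8] joints [-0.45  0.56  0.49  2.03 -0.43  0.65  0.29]
```

Run:
```python
from h import *
print(onz("side",281,107,.15),onz("side",282,122,.03))
im=r.grab_frame("side")[:,:,::-1];t=r.grab_frame("top")[:,:,::-1]
o=np.zeros((400,800,3),np.uint8)
o[:,:400]=cv2.resize(im[110:210,230:330],(400,400),interpolation=cv2.INTER_CUBIC)
o[:,400:]=cv2.resize(t[180:280,150:250],(400,400),interpolation=cv2.INTER_CUBIC);cv2.imwrite("pics/m14.png",o)
```

```text
[0.56015995 0.23278888 0.15      ] [0.5646719 0.3101631 0.03     ]
```

View pics/m14.png

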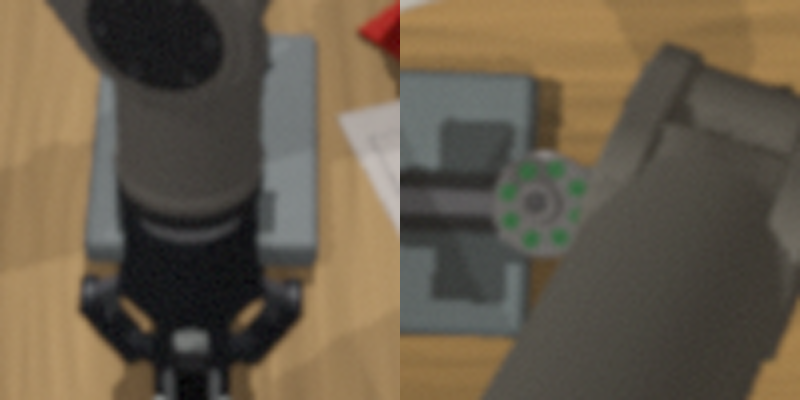

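```bash
python3 -m jog '[0,0,0,0.06,0,0,0,0,0,0,0.12,0,0,0,0,0,0,0.18,0,0,0,0,0,0,0.24,0,0,0,0,0,0,0.3,0,0,0,0,0,0,0.35,0,0,0,0,0,0,0.35,0,0,0]';python3 go.py .5425 -.0775 .05
python3 - <<'E'
from h import *
im=r.grab_frame("side")[:,:,::-1];t=r.grab_frame("top")[:,:,::-1]
o=np.zeros((400,800,3),np.uint8)
o[:,:400]=cv2.resize(im[30:170,210:350],(400,400),interpolation=cv2.INTER_CUBIC)
o[:,400:]=cv2.resize(t[160:300,30:170],(400,400),interpolation=cv2.INTER_CUBIC);cv2.imwrite("pics/m15.png",o)
E
```

```text
clock: 15.45
tcp_pos: [0.5492, 0.0434, 0.0508]
orientation: [2.275, 2.167, 0.004]
contact_force: [3.3, 1.6, -2.2]
grip_width: 0.019
turn [ 0.0006 -0.0006  0.0004] shift [-0.6053 -0.0043  0.0027] tcp [0.5492 0.0434 0.0508] F [ 3.3  1.6 -2.2] joints [-0.57  0.57  0.5   2.02 -0.44  0.66  0.16]
```

View pics/m15.png

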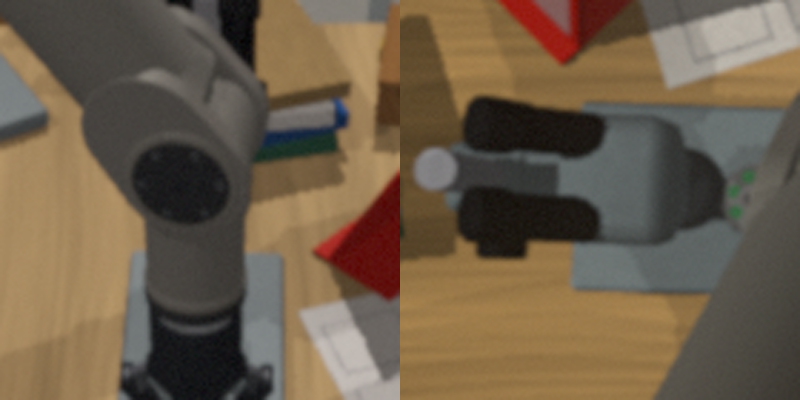

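```bash
python3 - <<'E'
from h import *
for z in(.2,.3,.4): print(z,"arm",onz("top",159.5,223,z),onz("top",164,200,z),"obj",onz("top",143.5,225,z),"head",onz("top",129.5,225,z))
E
python3 -m jog '[0,0,0,0.01,0,0,0,0,0,0,0.02,0,0,0,0,0,0,0.03,0,0,0,0,0,0,0.04,0,0,0,0,0,0,0.05,0,0,0,0,0,0,0.05,0,0,0]';python3 go.py .5425 -.0775 .05
```

```text
0.2 arm [0.55984674 0.13680461 0.2       ] [0.60704784 0.12748096 0.2       ] obj [0.55635133 0.16953897 0.2       ] head [0.55688409 0.19816871 0.2       ]
0.3 arm [0.55304085 0.11365163 0.3       ] [0.59564897 0.10523524 0.3       ] obj [0.54988556 0.14320074 0.3       ] head [0.55036648 0.16904462 0.3       ]
0.4 arm [0.54623495 0.09049866 0.4       ] [0.58425011 0.08298952 0.4       ] obj [0.54341979 0.1168625  0.4       ] head [0.54384887 0.13992053 0.4       ]
clock: 16.15
tcp_pos: [0.5498, 0.0543, 0.0508]
orientation: [-2.273, -2.167, -0.006]
contact_force: [2.6, -0.8, -2.5]
grip_width: 0.0195
turn [ 0.0006 -0.0011  0.0005] shift [-0.6602 -0.0048  0.0016] tcp [0.5498 0.0543 0.0508] F [ 2.6 -0.8 -2.5] joints [-0.59  0.57  0.5   2.02 -0.44  0.66  0.15]
```

```bash
for i in 1 2 3 4; do python3 -m jog '[0,0,0,0.005,0,0,0,0,0,0,0.009,0,0,0,0,0,0,0.009,0,0,0]' | grep -E "tcp|force"; done
```

```text
tcp_pos: [0.55, 0.0574, 0.0508]
contact_force: [4.0, 2.5, -1.6]
tcp_pos: [0.5502, 0.0617, 0.0508]
contact_force: [3.5, 7.0, -3.1]
tcp_pos: [0.5502, 0.0626, 0.0508]
contact_force: [2.5, -2.1, -1.8]
tcp_pos: [0.5502, 0.0628, 0.0508]
contact_force: [2.1, -5.4, -1.6]
```

```bash
python3 -m jog '[0,0,0,-0.002,0,0,0,0,0,0,-0.002,0,0,0,0,0,0,-0.002,0,0,0]' | grep -E "tcp|force";python3 -m jog '[0,0,0,0,0,0,0,0,0,0,0,0,0,0,0,0,0,0,0,0,0]' | grep -E "tcp|force"; python3 -m jog '[0,0,0,0,0,0,0,0,0,0,0,0,0,0,0,0,0,0,0,0,0]' | grep -E "tcp|force"
```

```text
tcp_pos: [0.5502, 0.0625, 0.0508]
contact_force: [3.3, -0.5, -2.3]
tcp_pos: [0.5502, 0.0625, 0.0508]
contact_force: [2.8, -0.8, -1.6]
tcp_pos: [0.5502, 0.0625, 0.0507]
contact_force: [2.8, -1.0, -1.9]
```

Run:
```python
from h import *
im=r.grab_frame("side")[:,:,::-1];t=r.grab_frame("top")[:,:,::-1]
o=np.zeros((420,800,3),np.uint8)
o[:300,:400]=cv2.resize(im,(400,300),interpolation=cv2.INTER_AREA)
o[:300,400:]=cv2.resize(t,(400,300),interpolation=cv2.INTER_AREA)
cv2.imwrite("pics/m16.png",o[:300])
cv2.imwrite("pics/m17.png",cv2.resize(t[190:270,100:200],None,fx=6,fy=6,interpolation=cv2.INTER_CUBIC))
ob=r.get_obs();print(ob["clock"],ob["contact_force"],ob["tcp_pos"],abs(ob["qvel"]).max(),ob["grip_width"])
```

```text
18.35 [ 3.42150707 -2.44342143 -1.55179171] [0.55019456 0.06251811 0.05074809] 0.0017836309477311794 0.019238327454071356
```

View pics/m16.png

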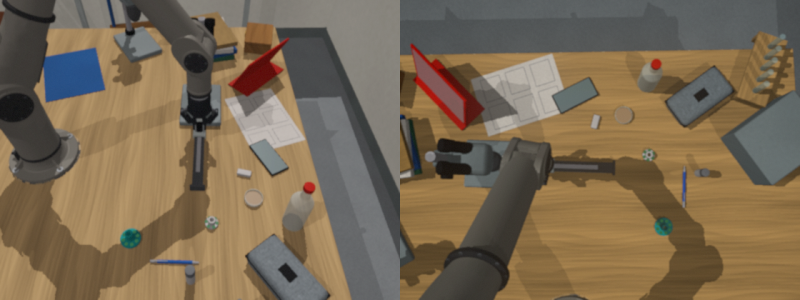

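View pics/m17.png

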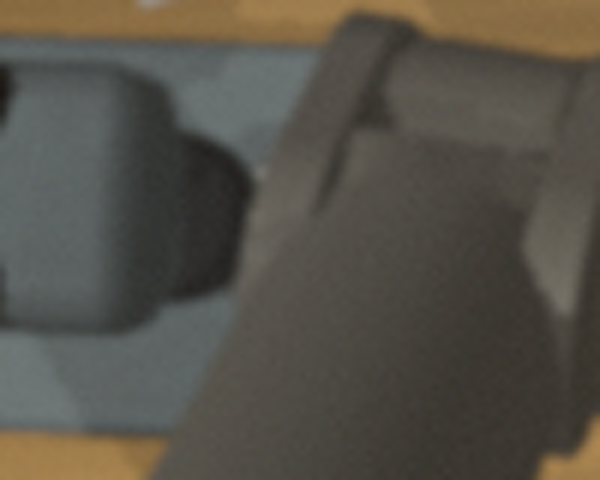

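```bash
python3 -m jog '[0,0,0,-0.005,0,0,0,0,0,0,-0.008,0,0,0,0,0,0,-0.008,0,0,0]' | grep -E "tcp|force";python3 -m jog '[0,0,0,0,0,0,0,0,0,0,0,0,0,0,0,0,0,0,0,0,0]' | grep -E "tcp|force"; python3 -m jog '[0,0,0,0.003,0,0,0,0,0,0,0.003,0,0,0,0,0,0,0.003,0,0,0]' | grep -E "tcp|force"
```

```text
tcp_pos: [0.5502, 0.0623, 0.0508]
contact_force: [3.3, 3.2, -2.2]
tcp_pos: [0.5502, 0.0624, 0.0507]
contact_force: [2.8, 0.9, -1.6]
tcp_pos: [0.5502, 0.0625, 0.0508]
contact_force: [1.9, -1.2, -2.0]
```

```bash
python3 -m jog '[0,0,0,0,0,0,0,0,0,0,0,0,0,0,0,0,0,0,0,0,0]'; python3 -c "
from bench import r
print(r.hand_in())"
```

```text
clock: 19.55
tcp_pos: [0.5502, 0.0625, 0.0508]
orientation: [-2.271, -2.167, -0.009]
contact_force: [2.8, 1.0, -3.2]
grip_width: 0.0188
the job is handed in; nothing more can be done
None
```

The larger white disc is on the slide's post and released. The slide is pushed in under the microscope with its ball in the notch, the gripper still holds the grip, and I handed the job in at 19.6 s.

**Disc:** I lowered it until it met the deck at the expected height, with an upward force of about 7 N. After I let go and moved away, the top view showed it on the post. I could not see it again at the end, because the arm hid the post in both views.

**Notch:** I felt it as a forward pull of about 7 N at TCP y = 0.0617, then a resistance of about 5 N at 0.0628. A check at the end pushed back both ways and put the centre at about 0.0624. The slide rests at 0.0625 with about 1 N of force along the rail. The side force of about 3 N across the rail stayed.

**Other things on the desk:** The small disc, the turquoise disc and the rest looked unmoved in the last pictures.

**Disagreements:**
- The two cameras differed by 3 to 5 mm throughout. I placed the disc from their average and from how the forces felt on the way down.
- The side view showed a second microscope almost where the gripper started. I left slowly and felt no contact.

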